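Stand the fallen keypad terminal up and switch on its supply

ROBOT

A 6-joint arm with a two-finger parallel gripper is mounted at the origin on the work surface. World frame = base frame: x ahead of the robot, y to its left, z up, the work surface at z = 0. Lengths are in m, angles in rad, forces in N, time in s.
With the tool pointing down it reaches from about 0.35 to 0.775 m from the base axis. Payload 7.3 kg.
Tool frame: the origin (TCP) lies on the centre line of the jaws, within the pads' length; the fingertips stand 17 mm ahead of it and the grasp point (between the pads) lies 2 mm behind it (robot.tcp_to_tips is the distance from the TCP to the fingertips, in m); z points along the fingers, y is the line along which they close (so a half turn about z gives the same grasp; the last joint's range is limited). The gripper opens to 92 mm and grips with 3 to 60 N. Pads are 19 mm wide; open, the fingers measure 130 mm over their backs; the gripper's body (75 mm by 190 mm) begins 47 mm behind the grasp point.
Start: joints at [-0.146, 0.342, 1.524, -0, 1.275, -0.146], TCP at [0.525, 0, 0.244] pointing down, gripper open.
Joint ranges: [-2.53, 2.53], [-0.77, 2.02], [0.04, 2.7], [-1, 4.14], [0.28, 2.66], [-3.11, 3.11]. Speed limits (rad/s): [2.57, 2.57, 3.14, 3.14, 3.14, 3.14].

INTERFACE

Orientations are given as [roll, pitch, yaw] about the fixed x, y, z axes, in that order (R = Rz(yaw) Ry(pitch) Rx(roll)).
In Python, from cell import robot gives the robot as it stands. The module is installed in compiled form; this text tells all that it offers.
- The arm moves only by the tool carry_out, never from a script. Its argument "commands" is a list of rows, each a list of 3 entries, a list of its own where there are three numbers: the shift along the tool's x, y, z in m, then the turn about the tool's z in rad, then the opening, from 0 (shut) to 1 (fully open). In form: [[[dx, dy, dz], yaw, claw], ...]. A call has 1 to 20 rows; each row shifts and turns the commanded pose from where the row before left it, along the tool's axes as they then stand; what a row does not reach is not made up. A row lasts 1/8 s, in which the tool goes at most 62.5 mm and 10.7 degrees, less where a joint would pass 70% of its speed; a pose out of reach is approached as far as the arm can. A call is refused whole if a number of a shift passes 0.0625 or a number of a turn 0.188, either way. A call with a gripper value outside its range is refused whole. The fingers move at their own pace and stop on an object; "newtons" is the grip in N (left out, the last holds). Time passes only in rows, so rows that do not move let the fingers close. It gives the time, the measured TCP pose, the force, the opening and the grip force at its end, in the units of the state.
- robot.observe(): the state, without advancing time (a new reading comes with each control period).
- robot.read_camera(name): name is "scene" or "side" or "wrist"; returns a dict with "pixels" (480x640x3 uint8, red, green, blue), "fx", "fy", "cx", "cy" (pixels), "view" (4x4, takes a point from world to camera coordinates); the wrist camera has in their place "T_tool_cam" (4x4, takes a point from camera to tool coordinates, whose origin is the TCP and whose axes are the flange's). Camera axes: x right, y up, looking along -z (the intrinsics and any distortion apply to the point x, -y, -z); pixel columns grow to the right and rows downward; lengths in m; the calibration is good to about 2 mm. A picture is of the moment at which its call begins: read the wrist's pose just before it. There is no depth.
- robot.hand_in(): hands the job in; it is judged then, once.
Trained networks look in a picture, given as the dict that the camera call returned (one of the last four; its "shot" number tells which), for a name from the list of things; names that differ only in an ending like _2 or _b are one class to them, and where a whole thing is asked for, a point or a joint stands for the part that bears it (a point fixed in the world has none). Each returns a list of dicts, best first, with "p" (0 to 1); they miss things now and then, are a little off and sometimes report something else, mostly with a low value. They report only what shows in the picture. A call takes as long as a camera call. They do not tell look-alikes from the thing itself.
- robot.find_in(picture, name): "at" ([column, row] in pixels, amid what is visible of it).
- robot.tip_of(picture, name): "at" ([column, row] in pixels: a listed point, or the origin of a listed thing).
The state is a dict: "time": time; "qpos": joint angles; "qvel": joint speeds; "joint_efforts": joint torques, N m; "tool_pos": TCP position; "tool_rot": TCP orientation; "contact_force": force on the tool from outside, world axes, zero at the start; "torque": the same for the moment, N m; "opening": finger opening in m; "grip_force": force on a finger pad.
Only numpy, scipy, OpenCV 4.12 (cv2) and the standard library are available. Lean on these libraries where they do the work, as an engineer would, in place of code of your own. Each camera call takes 0.05 s, during which the arm holds its last target. There are 200 camera calls.

TASK

The instrument's keypad terminal has been knocked onto its back: push on its raised foot plate with the fingers so that it tips back upright onto its foot about where it is. Then press down the raised end of the rocker switch on the grey supply box so that the rocker goes fully over and stays on. Do not pick the terminal up, and leave the bottle, the mouse and the vial rack alone.

Things in the scene. Friction and masses are not known exactly. Their poses are not given: they have to be found in the camera images.
- terminal: Loose L-shaped keypad terminal, 0.5-0.9 kg: dark foot plate 110 long x 130 wide x 12 mm; grey panel 120 high x 110 wide x 18 mm rises from its rear edge, leaning back 15 deg. Origin: middle of the rear lower edge (heel). Upright: x from heel to toe, z up. At the start it lies on the panel's back (turned 75 deg back about y): plate sticks up from the heel, leaning 15 deg away from the panel.
- toe (a point): Middle of the foot plate's front edge, upper face (110 mm along x, 12 mm along z from the terminal's origin); about 110 mm above the bench at the start. Push near it, from the panel's side, in the horizontal direction from heel to toe, with 1-2 N: the terminal pivots about its heel edge, and once turned 20-25 deg it falls onto its foot by itself.
- supply: Grey supply box 170 (x) x 120 (y) x 55 mm high, fixed to the bench; origin at the centre of its underside, z up. On top a black rocker 64 (x) x 42 (y) x 10 mm turns about an axis parallel to y over the box's centre, 69 mm above the bench, between two white side rails (12 mm high, 86 mm long, inner faces 46 mm apart).
- rocker_end (a point): Point to press: on the upper face of the rocker's raised (+x) end, 24 mm from the rocker's axis, marked by a thin white bar across. About 79 mm above the bench when off, 69 mm when on.
- rocker (a joint): Rocker angle, rad: 0 = off (the +x end of the supply box raised), 0.44 = fully on (that end down, against a hard stop). It has no spring: about 2 to 3 N on the marked end moves it and it stays where it is left.
- bottle: Bystander: amber bottle, red cap, 86 mm diameter, 170 mm tall (upright), origin at the centre of its underside; on the other side of the terminal from the supply box.
- mouse: Bystander: black computer mouse, about 100 x 58 x 34 mm, origin on its underside near its centre.
- vials: Bystander: white vial rack 100 (x) x 160 (y) mm, 44 mm high with its small vials, origin at the centre of its underside.
Things that resemble listed ones, but are neither listed nor needed, are in the scene too. Leave any green look-alike of the supply alone.

How it is judged:
On the way, in this order (a step that is already met when the one before it is completed fails the run):
1. the terminal stands upright on its foot, at rest (angle between terminal's own z axis and vertical below 0.06 rad and linear speed of terminal below 0.03 m/s), for 0.2 s.
2. the rocker is fully on (value of joint rocker above 0.38 rad), for 0.2 s.
At the end, for the whole second after the job is handed in: The terminal stands upright on its foot on the bench (within 0.06 rad, heel below 8 mm), at rest, its heel within 80 mm of where it was at the start; the rocker is on (over 0.38 rad of 0.44) (angle between terminal's own z axis and vertical below 0.06 rad and height (world z) of terminal below 0.008 m and distance of terminal from where it was at the start of the episode below 0.08 m and linear speed of terminal below 0.02 m/s and value of joint rocker above 0.38 rad); the robot touches nothing.
It fails at once if the terminal is lifted: its heel edge comes more than 30 mm off the bench (height (world z) of terminal above 0.03 m).
It fails at once if the bottle is moved more than 25 mm or tipped (distance of bottle from where it was at the start of the episode above 0.025 m or angle between bottle's own z axis and vertical above 0.25 rad).
It fails at once if the mouse is moved more than 25 mm or tipped (distance of mouse from where it was at the start of the episode above 0.025 m or angle between mouse's own z axis and vertical above 0.25 rad).
It fails at once if the vial rack is moved more than 25 mm or tipped (distance of vials from where it was at the start of the episode above 0.025 m or angle between vials's own z axis and vertical above 0.25 rad).
It also fails if it takes over 40 s, if anything falls off the work surface, if the arm or the gripper's body presses on something with over 40 N, if the wrist force passes 120 N, or if a joint passes its speed limit or range.

## Working session

There is one attempt and no reset: what is moved stays moved. The work goes in short steps, Python scripts to look and compute and a tool call to move; the robot and the scene stay as the last step left them, time stands still between calls to the robot, and variables do not carry over. Pictures are saved under pics/ and viewed, at most 10 in all, crops included, and the job is handed in when it is done.

Besides the shell and the picture viewer there is one more tool, called in YAML: its name, and indented under it one key for each argument. carry_out: Moves the arm, as the interface text tells. Its arguments: {"type":"object","properties":{"commands":{"type":"array"},"newtons":{"type":"number"}},"required":["commands"]}

```bash
mkdir -p pics
cat > h.py <<'E'
import numpy as np, cv2
from cell import robot
def K(p): return p['fx'],p['fy'],p['cx'],p['cy']
def ray(p,uv,view=None):
    fx,fy,cx,cy=K(p); V=np.array(p['view'] if view is None else view)
    d=np.array([(uv[0]-cx)/fx,-(uv[1]-cy)/fy,-1.]); R=V[:3,:3]
    return -R.T@V[:3,3], R.T@d
def atz(p,uv,z,view=None):
    o,d=ray(p,uv,view); return o+d*(z-o[2])/d[2]
def tri(rs):
    A=np.zeros((3,3));b=np.zeros(3)
    for o,d in rs:
        d=d/np.linalg.norm(d);M=np.eye(3)-np.outer(d,d);A+=M;b+=M@o
    return np.linalg.solve(A,b)
def proj(p,X):
    V=np.array(p['view']);c=V[:3,:3]@np.array(X)+V[:3,3];fx,fy,cx,cy=K(p)
    return np.array([cx+fx*c[0]/-c[2],cy-fy*c[1]/-c[2]])
def save(p,n): cv2.imwrite('pics/'+n,cv2.cvtColor(p['pixels'],cv2.COLOR_RGB2BGR))
E
python3 - <<'E'
from h import *
np.set_printoptions(precision=3,suppress=True)
for c in ('scene','side'):
    p=robot.read_camera(c); save(p,c+'0.png'); print(c,[k for k in p if k!='pixels'])
    for n in ('terminal','toe','supply','rocker_end','bottle','mouse','vials'):
        print(n,[(np.round(d['at']),round(d['p'],2)) for d in robot.tip_of(p,n)][:4], [(np.round(d['at']),round(d['p'],2)) for d in robot.find_in(p,n)][:3])
E
```

```text
scene ['fx', 'fy', 'cx', 'cy', 'view', 'shot']
terminal [(array([307., 265.]), 0.64)] [(array([292., 253.]), 0.68)]
toe [(array([309., 235.]), 0.69)] [(array([293., 253.]), 0.98)]
supply [(array([217., 288.]), 0.88), (array([403., 193.]), 0.72), (array([456., 234.]), 0.71), (array([365., 224.]), 0.66)] [(array([218., 280.]), 0.98), (array([460., 230.]), 0.77), (array([368., 214.]), 0.66)]
rocker_end [(array([375., 204.]), 0.76), (array([413., 172.]), 0.74), (array([466., 218.]), 0.66), (array([223., 268.]), 0.52)] [(array([458., 219.]), 0.6), (array([216., 268.]), 0.54), (array([408., 176.]), 0.45)]
bottle [(array([192., 355.]), 0.9)] [(array([187., 337.]), 0.88), (array([368., 217.]), 0.19)]
mouse [(array([421., 284.]), 0.8), (array([306., 267.]), 0.59)] [(array([422., 280.]), 0.97)]
vials [(array([377., 344.]), 0.76)] [(array([378., 341.]), 0.79)]
side ['fx', 'fy', 'cx', 'cy', 'view', 'shot']
terminal [(array([336., 264.]), 0.74), (array([332., 226.]), 0.47)] [(array([343., 259.]), 0.78)]
toe [(array([332., 226.]), 0.88)] [(array([418., 196.]), 0.55), (array([257., 287.]), 0.33)]
supply [(array([413., 250.]), 0.94), (array([324., 381.]), 0.91), (array([153., 288.]), 0.89), (array([255., 310.]), 0.87)] [(array([410., 241.]), 0.95), (array([254., 300.]), 0.9), (array([154., 279.]), 0.8)]
rocker_end [(array([249., 278.]), 0.93), (array([142., 257.]), 0.79), (array([225., 246.]), 0.74), (array([317., 342.]), 0.62)] [(array([321., 353.]), 0.98), (array([148., 263.]), 0.88), (array([254., 285.]), 0.82)]
bottle [(array([414., 211.]), 0.78)] [(array([416., 198.]), 0.61)]
mouse [] [(array([257., 303.]), 0.71)]
vials [(array([274., 214.]), 0.76)] [(array([279., 212.]), 0.72)]
```

View pics/scene0.png

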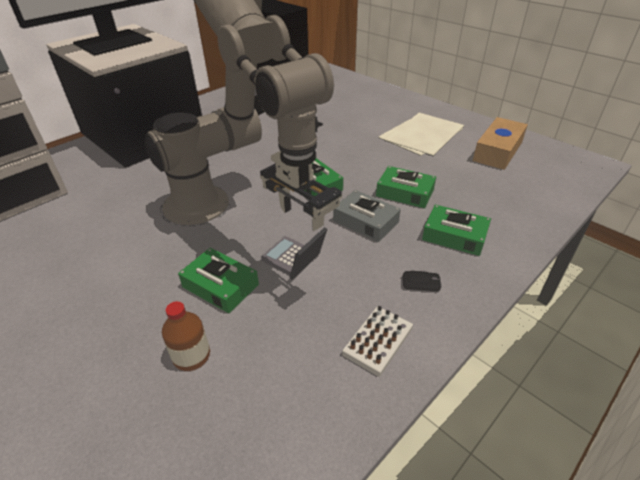

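View pics/side0.png

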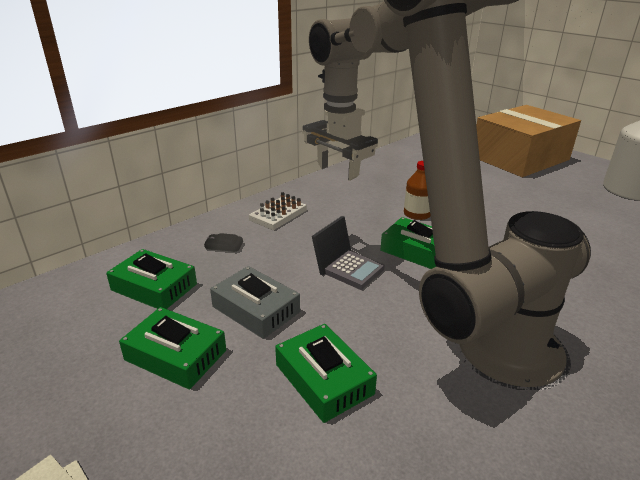

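The scene camera shows the grey supply box at about (366,215), with four green look-alikes at (218,280), (318,175), (406,186) and (457,229). In the side camera the grey box is at (255,300). The only terminal is at scene (293,253) and side (345,252). It lies panel-down with its keys up, and the dark plate stands on the far side from the base. I choose the grey box.

Run:
```python
from h import *
np.set_printoptions(precision=3,suppress=True)
s=robot.read_camera('scene'); d=robot.read_camera('side')
P=lambda a,b:(lambda X:(X,np.linalg.norm(proj(s,X)-a),np.linalg.norm(proj(d,X)-b)))(tri([ray(s,a),ray(d,b)]))
print('toe',P((309,235),(332,226)));print('heel',P((307,265),(336,264)),atz(s,(307,265),0),atz(d,(336,264),0))
print('end',P((375,204),(249,278)));print('sup',P((365,224),(255,310)))
print('bottle',atz(s,(192,355),0),'mouse',atz(s,(421,284),0),'vials',atz(s,(377,344),0),atz(d,(274,214),0))
print('green',atz(s,(217,288),0))
o=robot.observe();print(o['tool_pos'],o['tool_rot'])
w=robot.read_camera('wrist');save(w,'w0.png');print(w['T_tool_cam'],w['fx'])
a=cv2.imread('pics/scene0.png')[150:310,220:420];b=cv2.imread('pics/side0.png')[190:350,190:390]
cv2.imwrite('pics/c.png',cv2.resize(np.hstack([a,b]),None,fx=2,fy=2,interpolation=3))
```

```text
toe (array([0.482, 0.059, 0.113]), np.float64(0.14401185348674347), np.float64(0.14958840654249664))
heel (array([ 0.472,  0.053, -0.   ]), np.float64(0.8630372771296686), np.float64(0.9157892200827544)) [0.474 0.055 0.   ] [0.47  0.052 0.   ]
end (array([0.49 , 0.32 , 0.077]), np.float64(1.2548339385620082), np.float64(1.6497062461613676))
sup (array([ 0.469,  0.316, -0.008]), np.float64(1.0873471407441955), np.float64(1.4587374972531986))
bottle [ 0.496 -0.335  0.   ] mouse [0.745 0.217 0.   ] vials [ 0.782 -0.013  0.   ] [ 0.795 -0.001  0.   ]
green [ 0.365 -0.173  0.   ]
[0.525 0.    0.244] [3.141 0.    1.571]
[[-0.001  0.964  0.265  0.071]
 [ 1.     0.001  0.    -0.   ]
 [ 0.     0.265 -0.964 -0.141]
 [ 0.     0.     0.     1.   ]] 332.0507062174787
```

View pics/c.png

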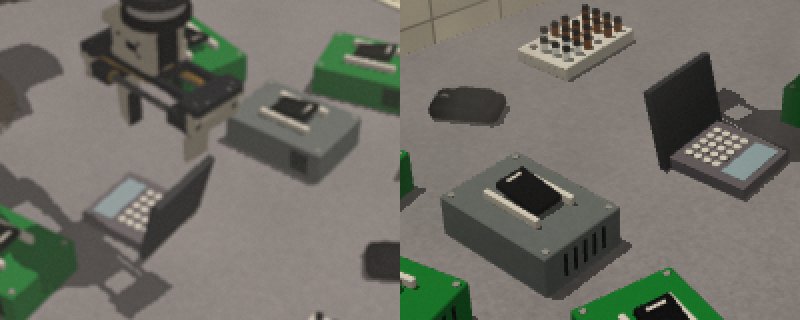

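View pics/w0.png

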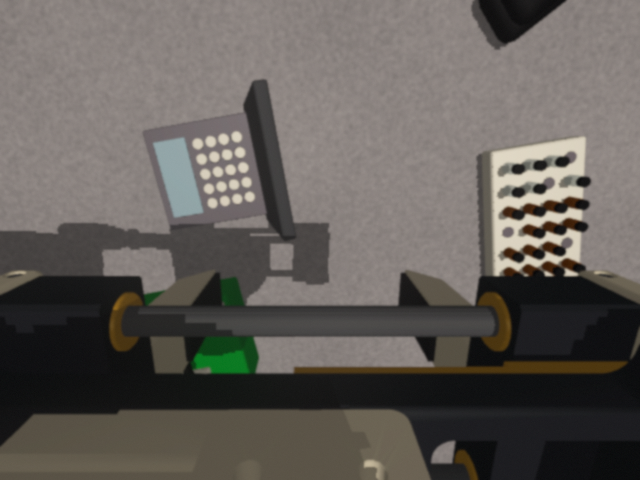

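The crop shows the grey box with the white bar on the rocker's far (+x) end. In the wrist view the plate's top edge runs from about (262,80) to (295,237), so the terminal is turned roughly 0.2 rad. I'll measure that turn, then move.

```bash
cat >> h.py <<'E'
from scipy.spatial.transform import Rotation as Rn
def wview(p,o):
    T=np.eye(4);T[:3,:3]=Rn.from_euler('xyz',o['tool_rot']).as_matrix();T[:3,3]=o['tool_pos']
    return np.linalg.inv(T@np.array(p['T_tool_cam']))
E
python3 - <<'E'
from h import *
np.set_printoptions(precision=3,suppress=True)
o=robot.observe();w=robot.read_camera('wrist');V=wview(w,o)
for n in('toe','terminal'):
  for r in robot.tip_of(w,n)[:2]: print(n,np.round(r['at']),r['p'],atz(w,r['at'],.110 if n=='toe' else 0,V))
for u,z in (((262,80),.11),((293,237),.11),((143,130),.02),((173,225),.02)):print(u,atz(w,u,z,V))
E
```

```text
toe [266. 163.] 0.78 [0.49  0.058 0.11 ]
terminal [265. 163.] 0.79 [0.474 0.053 0.   ]
(262, 80) [0.488 0.12  0.11 ]
(293, 237) [ 0.51  -0.004  0.11 ]
(143, 130) [0.35  0.088 0.02 ]
(173, 225) [ 0.37  -0.014  0.02 ]
```

carry_out:
  commands:
    - [[0.011,-0.023,0],0,0]
    - [[0.011,-0.023,0],0,0]
    - [[0.011,-0.023,0],0,0]
    - [[0.012,-0.023,0],0,0]
    - [[0,0,0],-0.09,0]
    - [[0,0,0],-0.095,0]
    - [[0,0,0.03],0,0]
    - [[0,0,0.03],0,0]
    - [[0,0,0.03],0,0]
    - [[0,0,0.03],0,0]
    - [[0,0,0.027],0,0]
    - [[0,0,0],0,0]

```text
time: 3.3
tool_pos: [0.4319, 0.0451, 0.0955]
tool_rot: [-3.138, -0.001, 1.756]
contact_force: [-0.1, -0.6, 0.3]
opening: 0.0006
grip_force: 0.0
```

carry_out:
  commands:
    - [[0,0.006,0],0,0]
    - [[0,0.006,0],0,0]
    - [[0,0.006,0],0,0]
    - [[0,0.006,0],0,0]
    - [[0,0.005,0],0,0]
    - [[0,0.005,0],0,0]
    - [[0,0.005,0],0,0]

```text
time: 4.18
tool_pos: [0.4714, 0.0522, 0.0966]
tool_rot: [-3.141, -0.0, 1.756]
contact_force: [-1.1, -1.6, -0.4]
opening: 0.0006
grip_force: 0.6
```

carry_out:
  commands:
    - [[0,0.005,0],0,0]
    - [[0,0.005,0],0,0]
    - [[0,0.005,0],0,0]
    - [[0,0.005,0],0,0]

```text
time: 4.68
tool_pos: [0.4914, 0.0559, 0.0968]
tool_rot: [3.141, 0.0, 1.756]
contact_force: [0.1, -1.0, 0.9]
opening: 0.0003
grip_force: 0.3
```

Run:
```python
from h import *
p=robot.read_camera('side');save(p,'s1.png');cv2.imwrite('pics/s1.png',cv2.resize(cv2.imread('pics/s1.png')[130:310,220:460],None,fx=2.5,fy=2.5))
```

```text
(no output)
```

View pics/s1.png

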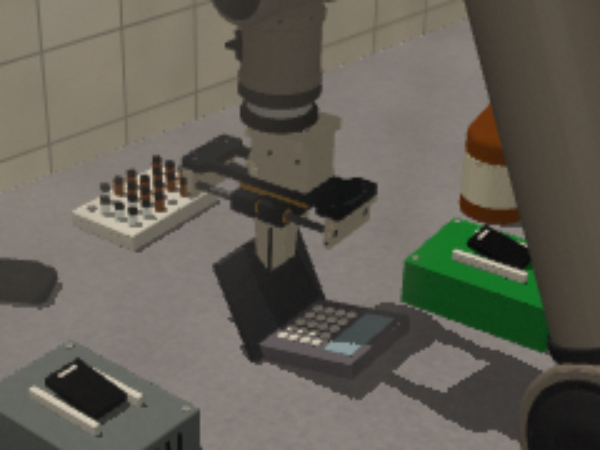

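The terminal is tipping as planned: the plate leans further forward and the panel end is lifting. I'll keep pushing.

carry_out:
  commands:
    - [[0,0.005,0],0,0]
    - [[0,0.005,0],0,0]
    - [[0,0.005,0],0,0]
    - [[0,0.005,0],0,0]
    - [[0,0.004,0],0,0]
    - [[0,0,0],0,0]
    - [[0,0,0],0,0]

```text
time: 5.6
tool_pos: [0.5145, 0.0603, 0.0967]
tool_rot: [-3.141, -0.0, 1.756]
contact_force: [-0.3, 0.4, 0.3]
opening: 0.0006
grip_force: 0.0
```

Run:
```python
from h import *
p=robot.read_camera('side');save(p,'s2.png');cv2.imwrite('pics/s2.png',cv2.resize(cv2.imread('pics/s2.png')[130:310,220:460],None,fx=2.5,fy=2.5))
```

```text
(no output)
```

View pics/s2.png

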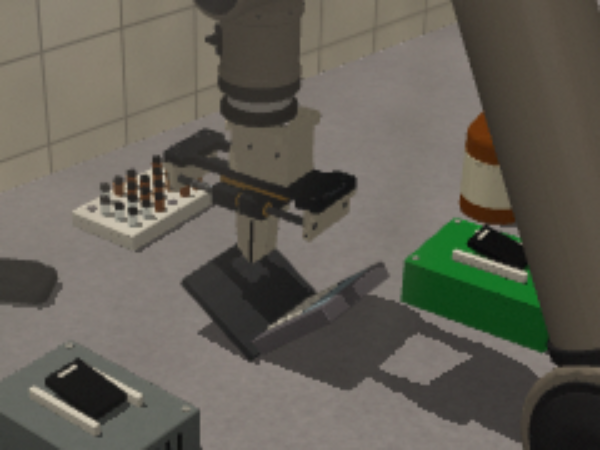

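It has turned about 25–30° and is at the balance point. I'll push a little further.

carry_out:
  commands:
    - [[0,0.005,0],0,0]
    - [[0,0.005,0],0,0]
    - [[0,0,0],0,0]
    - [[0,0,0],0,0]

```text
time: 6.15
tool_pos: [0.5243, 0.0621, 0.0966]
tool_rot: [-3.141, -0.0, 1.756]
contact_force: [-0.1, 0.7, -0.5]
opening: 0.0002
grip_force: 0.0
```

Run:
```python
from h import *
p=robot.read_camera('side');save(p,'s3.png');cv2.imwrite('pics/s3.png',cv2.resize(cv2.imread('pics/s3.png')[130:310,220:460],None,fx=2.5,fy=2.5))
```

```text
(no output)
```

View pics/s3.png

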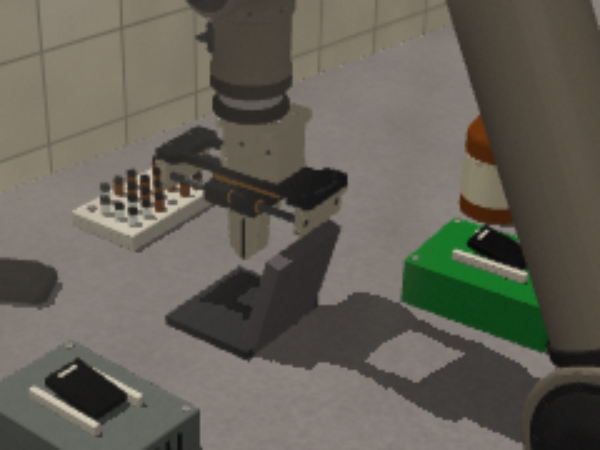

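The terminal stands upright on its foot. I'll lift clear, turn so the fingers' narrow side lies along the rocker, and move to hover over the grey box.

carry_out:
  commands:
    - [[0,0,-0.03],0,0]
    - [[0,0,-0.035],0,0]
    - [[0,0,-0.035],0,0]
    - [[0,0,-0.02],0.175,0]
    - [[0,0,0],0.175,0]
    - [[0,0,0],0.175,0]
    - [[0,0,0],0.175,0]
    - [[0,0,0],0.175,0]
    - [[0,0,0],0.175,0]
    - [[0,0,0],0.175,0]
    - [[0,0,0],0.175,0]
    - [[0,0,0],0.175,0]
    - [[0,0,0],0.175,0]
    - [[-0.006,-0.043,0],0,0]
    - [[-0.006,-0.043,0],0,0]
    - [[-0.006,-0.043,0],0,0]
    - [[-0.006,-0.043,0],0,0]
    - [[-0.006,-0.043,0],0,0]
    - [[-0.004,-0.043,0],0,0]
    - [[0,0,0],0,0]

```text
time: 8.7
tool_pos: [0.488, 0.3224, 0.2164]
tool_rot: [-3.141, 0.0, 0.01]
contact_force: [0.1, -1.2, 0.3]
opening: 0.0004
grip_force: 0.0
```

Run:
```python
from h import *
np.set_printoptions(precision=3,suppress=True)
o=robot.observe();w=robot.read_camera('wrist');V=wview(w,o);save(w,'w1.png');print(o['tool_pos'],o['tool_rot'],o['qpos'])
for n,z in(('rocker_end',.079),('supply',0)):
  for r in robot.tip_of(w,n)[:3]: print(n,np.round(r['at']),r['p'],atz(w,r['at'],z,V))
s=robot.read_camera('scene');d=robot.read_camera('side')
for p in (s,d):print([(np.round(r['at']),round(r['p'],2),atz(p,r['at'],.079)) for r in robot.tip_of(p,'rocker_end')])
for p in (s,d):print([(np.round(r['at']),round(r['p'],2),atz(p,r['at'],0)) for r in robot.tip_of(p,'terminal')])
```

```text
[0.488 0.322 0.216] [-3.141  0.     0.01 ] [0.453 0.473 1.396 0.    1.273 2.014]
rocker_end [ 63. 238.] 0.71 [0.48  0.537 0.079]
rocker_end [312. 230.] 0.64 [0.488 0.321 0.079]
supply [125. 235.] 0.6 [0.461 0.529 0.   ]
supply [312. 235.] 0.55 [0.463 0.319 0.   ]
[(array([466., 217.]), 0.78, array([0.721, 0.453, 0.079])), (array([412., 174.]), 0.67, array([0.478, 0.531, 0.079])), (array([222., 267.]), 0.67, array([ 0.385, -0.155,  0.079])), (array([372., 203.]), 0.59, array([0.483, 0.317, 0.079])), (array([316., 170.]), 0.43, array([0.232, 0.33 , 0.079]))]
[(array([315., 347.]), 0.96, array([0.222, 0.36 , 0.079])), (array([247., 278.]), 0.94, array([0.487, 0.323, 0.079])), (array([141., 254.]), 0.71, array([0.739, 0.454, 0.079])), (array([162., 323.]), 0.67, array([0.479, 0.537, 0.079])), (array([411., 221.]), 0.56, array([ 0.397, -0.162,  0.079]))]
[(array([306., 267.]), 0.97, array([0.479, 0.047, 0.   ]))]
[(array([332., 265.]), 0.59, array([0.473, 0.064, 0.   ]))]
```

View pics/w1.png

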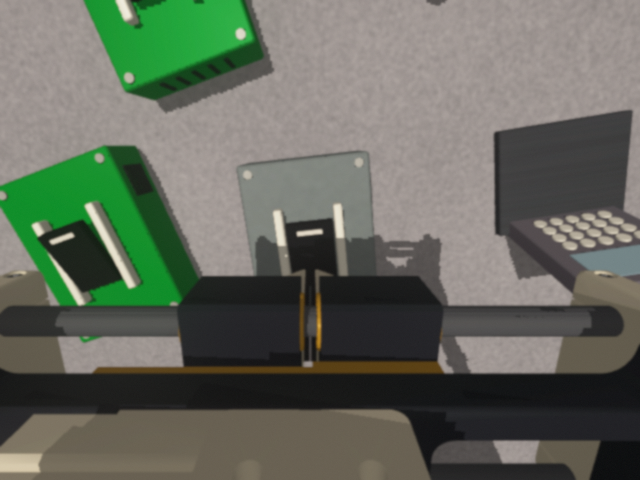

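The wrist view shows the marked bar at (311,232) on the grey box, right under the TCP. The box is turned about 0.07 rad, and the terminal stands at the right. Next I'll descend.

carry_out:
  commands:
    - [[0.003,0,0.03],-0.07,0]
    - [[0,0,0.03],0,0]
    - [[0,0,0.03],0,0]
    - [[0,0,0.023],0,0]
    - [[0,0,0],0,0]
    - [[0,0,0.003],0,0]
    - [[0,0,0.003],0,0]
    - [[0,0,0.003],0,0]
    - [[0,0,0.002],0,0]

```text
time: 10.28
tool_pos: [0.4929, 0.3202, 0.0935]
tool_rot: [-3.141, -0.003, 0.076]
contact_force: [1.1, -0.2, 1.9]
opening: 0.0001
grip_force: 1.2
```

carry_out:
  commands:
    - [[0,0,0.002],0,0]
    - [[0,0,0.001],0,0]
    - [[0,0,0.001],0,0]

```text
time: 10.65
tool_pos: [0.4924, 0.3201, 0.089]
tool_rot: [-3.141, -0.001, 0.076]
contact_force: [3.9, 0.7, 3.4]
opening: 0.0004
grip_force: 2.0
```

carry_out:
  commands:
    - [[0,0,0.001],0,0]
    - [[0,0,0.001],0,0]
    - [[0,0,0],0,0]

```text
time: 11.02
tool_pos: [0.4924, 0.3201, 0.087]
tool_rot: [-3.141, -0.001, 0.076]
contact_force: [4.6, 0.5, 3.4]
opening: 0.0003
grip_force: 2.4
```

carry_out:
  commands:
    - [[0,0,0.001],0,0]
    - [[0,0,0.001],0,0]
    - [[0,0,0],0,0]

```text
time: 11.4
tool_pos: [0.4926, 0.3202, 0.0864]
tool_rot: [-3.141, -0.002, 0.076]
contact_force: [2.8, -0.3, 13.9]
opening: -0.0
grip_force: 7.0
```

The force rose sharply to 14 N with the tips at 69 mm, so the rocker is on its hard stop. I'll add one small push, then lift and look.

carry_out:
  commands:
    - [[0,0,0.001],0,0]
    - [[0,0,0],0,0]
    - [[0,0,-0.02],0,0]
    - [[0,0,-0.04],0,0]
    - [[0,0,-0.05],0,0]
    - [[-0.03,0,-0.04],0,0]
    - [[-0.03,0,0],0,0]
    - [[-0.03,0,0],0,0]
    - [[0,0,0],0,0]

```text
time: 12.52
tool_pos: [0.3991, 0.3126, 0.2329]
tool_rot: [3.14, 0.005, 0.077]
contact_force: [0.9, -0.3, -0.0]
opening: 0.0004
grip_force: 0.0
```

Run:
```python
from h import *
p=robot.read_camera('side');save(p,'s4.png');a=cv2.imread('pics/s4.png')[200:340,190:400]
b=cv2.imread('pics/side0.png')[240:340,200:310]
cv2.imwrite('pics/s4.png',np.hstack([cv2.resize(a,(450,300)),cv2.resize(b,(330,300))]))
o=robot.observe();print(o['tool_pos'],o['contact_force'])
```

```text
[0.40068734 0.31282244 0.23306066] [-0.1677489  -0.22272394  0.35893028]
```

View pics/s4.png

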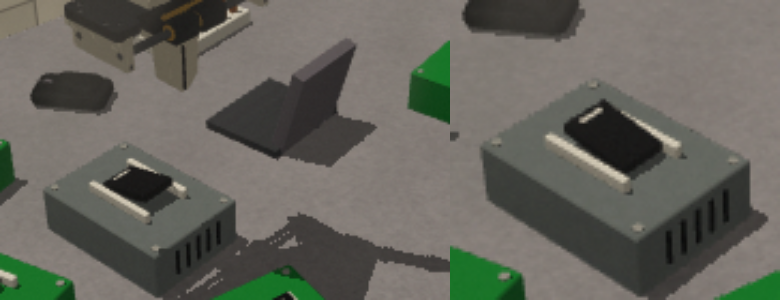

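The rocker has flipped: its near end is now raised and the marked end is down. The terminal is upright and the arm is clear, so I'm handing in.

```bash
python3 -c "
from cell import robot
print(robot.hand_in())"
```

```text
the job is handed in; nothing more can be done
None
```

The job is handed in: the last picture showed the terminal upright on its foot near where it started and the grey box's rocker pressed over to its hard stop, with the arm clear; the hand-in gave no verdict.

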